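Seat a candle mould under the keepers of the pouring stand

TASK

Stand the square candle mould on the open end of the pouring stand, then slide its foot along the plate, in under the two overhanging lips, until it meets the rubber-faced sprung stop. Keep pushing gently until the stop has given about 2 mm, then let go and leave the mould standing there. Do not ram the stop or force the mould against the stand, and leave the candle jar and the brown tin where they are.

Things in the scene. Friction and masses are not known exactly. Their poses are not given: they have to be found in the camera images.
- mould_center (a point): centre (half-way up) of the empty square aluminium candle mould, 64 mm high: flat square foot 70 x 70 x 7 mm, underside 32 mm below this point, with a rigid upright square tube 40 x 40 mm in its middle, open at the top. z up along the tube, x and y square to its faces; same in all quarter turns. Loose, 0.2 to 0.42 kg. Grip the tube's upper half, so that fingertips clear the lips.
- stand: fixed pouring stand: dark plate 120 mm (x) by 250 mm (y), 8 mm thick, flat on the table; origin at the centre of its underside, z up. The mould slides along the stand's +y. A seated mould has its centre 40 mm above the table, on x = 0, 35 mm before the stop's pad.
- stand_mouth (a point): point on the plate's top (8 mm above the table), on the stand's x = 0, y = -85 mm, same axes: middle of the open mouth, bare plate from y = -125 to -47 mm of the stand. From there to y = -27 mm, 9 mm high guides narrow from about 90 mm apart to the channel.
- stand_channel (a point): point on the plate's top, on the stand's x = 0, y = 50 mm, same axes: middle of the channel (y = -27 to 125 mm), 73 mm wide between two aluminium rails. A lip on each rail overhangs it by 9 mm, underside 9 mm and top 13 mm above the plate.
- stop_pad (a joint): how far the stop's black rubber pad is pushed in along the stand's +y, m: 0 free, 0.010 end of travel. 5 N to start, 3 N more per mm (11 N at 2 mm); friction holds it nearly there when let go. It stands before a blue block, 21 mm high, in the channel; free, its face is at y = 46 to 84 mm of the stand, set anew each batch and not measured: find it by feel.
- candle_jar: bystander: glass jar with a pale green candle, 68 mm across, 78 mm high, loose, behind the stand; origin at the centre of its underside
- tin_closed_a: bystander: closed brown candle tin, 70 mm across, 48 mm high, loose, to the right of the mould; origin at the centre of its underside
Mind the look-alikes: they are no part of the job. What is shaped like the part that bears mould_center but purple or turquoise is not meant.

How it is judged:
On the way, in this order (a step that is already met when the one before it is completed fails the run):
1. the mould stands upright on the plate in the open mouth of the stand (z of mould_center in the frame of stand below 0.044 m and x of mould_center in the frame of stand between -0.012 and 0.012 m and y of mould_center in the frame of stand between -0.12 and -0.05 m and angle between mould_center's own z axis and vertical below 0.1 rad), for 0.1 s.
2. the mould's foot is under both lips and has pushed the sprung stop in by at least 1 mm (value of joint stop_pad above 0.001 m and y of mould_center in the frame of stand above 0.01 m and z of mould_center in the frame of stand below 0.044 m and angle between mould_center's own z axis and vertical below 0.06 rad), for 0.2 s.
At the end, for the whole second after the job is handed in: the mould stands upright (within 0.04 rad) on the plate, at rest and let go, its foot in the channel under both lips (centre within 4 mm of the channel's middle line) and still pressing the sprung stop in by 0.6 to 3 mm (value of joint stop_pad between 0.0006 and 0.003 m and y of mould_center in the frame of stand above 0.01 m and x of mould_center in the frame of stand between -0.004 and 0.004 m and z of mould_center in the frame of stand between 0.037 and 0.044 m and angle between mould_center's own z axis and vertical below 0.04 rad and linear speed of mould below 0.01 m/s); the robot touches nothing.
It fails at once if the sprung stop is rammed: pushed in by more than 3.5 mm (value of joint stop_pad above 0.0035 m).
It fails at once if the mould is forced against the stand with more than 60 N (contact force between mould and stand above 60 N).
It fails at once if the candle jar or the brown tin is shifted by more than 20 mm (distance of any of candle_jar, tin_closed_a from where it was at the start of the episode above 0.02 m).
It also fails if it takes over 72 s, if anything falls off the work surface, if the arm or the gripper's body presses on something with over 40 N, if the wrist force passes 120 N, or if a joint passes its speed limit or range.

ROBOT

A 6-joint arm with a two-finger parallel gripper is mounted at the origin on a cart in front of the work surface, level with it; the furniture and walls round the work are solid. World frame = base frame: x ahead of the robot, y to its left, z up, the work surface at z = 0. Lengths are in m, angles in rad, forces in N, time in s.
With the tool pointing down it reaches from about 0.375 to 0.975 m from the base axis. Payload 3.8 kg.
Tool frame: the origin (TCP) lies at the very end of the fingers, on their centre line; the grasp point (between the pads) lies 19 mm behind it; y points along the fingers, x is the direction in which the jaws open and shut, and the axes are right-handed (so a half turn about y gives the same grasp; the last joint's range is limited). The gripper opens to 85 mm and grips with 20 to 120 N. Pads are 22 mm wide; open, the fingers measure 114 mm over their backs; the gripper's body (76 mm by 85 mm) begins 54 mm behind the grasp point. The pads swing forward as they close: fully open they stand 13 mm farther back than shut.
Start: joints at [1.27, 0.264, 1.604, -0, 1.274, -0.037], TCP at [0.176, 0.652, 0.231] pointing down, gripper open.
Joint ranges: [-2.63, 2.63], [-0.94, 2.18], [0.31, 2.57], [-1.31, 4.45], [0, 2.66], [-2.55, 2.55]. Speed limits (rad/s): [2.57, 2.57, 3.14, 3.14, 3.14, 3.14].

INTERFACE

Orientations are given as a rotation vector (axis times angle).
In Python, from workcell import bot, cams gives the robot as it stands.
- The arm moves only by the tool play_rows, never from a script. Its argument "motion" is a list of rows, each a list of 2 entries, a list of its own where there are three numbers: the shift along the world's x, y, z normalised to -1 to 1, where 1 is 400 mm, then the turn, a rotation vector about the world's x, y, z normalised to -1 to 1, where 1 is pi/4 rad. In form: [[[tx, ty, tz], [ax, ay, az]], ...]. A call has 1 to 10 rows; each row is the pose to reach, as a shift and turn from the pose commanded when the call began; what a row does not reach only later rows make up. A row lasts 1/8 s, in which the tool goes at most 62.5 mm and 10.7 degrees, less where a joint would pass 70% of its speed; a pose out of reach is approached as far as the arm can. A call with a number of a shift or a turn outside -1 to 1 is refused whole. A call with a gripper value outside its range is refused whole. "gripper" is the closure, from 0 (fully open) to 1 (shut), set as the call begins (left out, the last holds). The fingers move at their own pace and stop on an object; "squeeze" is the grip in N (left out, the last holds). Time passes only in rows, so rows that repeat a pose let the fingers close. It gives the time, the measured TCP pose, the force and the opening at its end, in the units of the state.
- bot.read_state(): the state, without advancing time (a new reading comes with each control period).
- cams.read_camera(name): name is "scene" or "top"; returns (picture, depth): 420x560x3 uint8, red, green, blue; 420x560 float32, m along the optical axis (not along the pixel's ray), 0 where there is no reading.
- cams.calibration(name): a dict with "mtx" (3x3 intrinsics, pixels), "R" (3x3) and "t" (3): a world point X has camera coordinates R X + t. Camera axes: x right, y down, z forward; pixel columns grow to the right and rows downward; lengths in m; the calibration is good to about 2 mm. A picture is of the moment at which its call begins. calibration takes no time and is no camera call.
- bot.finish_job(): hands the job in, once; it reports no verdict.
Trained networks look in the newest picture that a camera, given by its name, has taken for a name from the list of things; names that differ only in an ending like _2 or _b are one class to them, and where a whole thing is asked for, a point or a joint stands for the part that bears it (a point fixed in the world has none). Each returns a list of dicts, best first, with "conf" (0 to 1); they miss things now and then, are a little off and sometimes report something else, mostly with a low value. They report only what shows in the picture. A call takes as long as a camera call. They do not tell look-alikes from the thing itself.
- cams.recognise(camera, label): "xyz" ([x, y, z] in m, in the coordinates of the camera as it stood for that picture, good to about 4 mm: the middle of the surface that is visible of it).
- cams.regions_of(camera, label): "mask" (420x560 bool, what is visible of it).
- cams.mark_of(camera, label): "xyz" ([x, y, z] in m, in the coordinates of the camera as it stood for that picture, good to about 4 mm: a listed point, or the origin of a listed thing).
The state is a dict: "time": time; "q": joint angles; "joint_vel": joint speeds; "joint_torque": joint torques, N m; "tool_pos": TCP position; "tcp_rot": TCP orientation; "wrist_force": force on the tool from outside, world axes, zero at the start; "torque": the same for the moment, N m; "width": opening from 0.0 (shut) to 1.0 (fully open).
Only numpy, scipy, OpenCV 4.12 (cv2) and the standard library are available. Lean on these libraries where they do the work, as an engineer would, in place of code of your own. Each camera call takes 0.05 s, during which the arm holds its last target.

## Working session

There is one attempt and no reset: what is moved stays moved. The work goes in short steps, Python scripts to look and compute and a tool call to move; the robot and the scene stay as the last step left them, time stands still between calls to the robot, and variables do not carry over. Pictures are saved under pics/ and viewed, and the job is handed in when it is done.

Besides the shell and the picture viewer there is one more tool, called after "Call:" in YAML: its name, and indented under it one key for each argument. play_rows: Moves the arm, as the interface text tells. Its arguments: {"type":"object","properties":{"motion":{"type":"array","items":{"type":"array"}},"gripper":{"type":"number"},"squeeze":{"type":"number"}},"required":["motion"]}

```bash
ls; mkdir -p pics
cat > h.py <<'E'
import numpy as np, cv2
from workcell import bot, cams
def cal(n):
    c=cams.calibration(n); return np.array(c["mtx"]),np.array(c["R"]),np.array(c["t"])
def w(n,p):
    K,R,t=cal(n); return R.T@(np.array(p)-t)
def cloud(n,d):
    K,R,t=cal(n); v,u=np.mgrid[0:d.shape[0],0:d.shape[1]]
    P=np.stack([(u-K[0,2])/K[0,0]*d,(v-K[1,2])/K[1,1]*d,d],-1)
    return (P-t)@R
def proj(n,X):
    K,R,t=cal(n); c=K@(R@np.array(X)+t); return c[:2]/c[2]
E
python3 - <<'E'
from h import *
s=bot.read_state(); print({k:np.round(v,4).tolist() for k,v in s.items()})
for n in ("scene","top"):
    p,d=cams.read_camera(n); cv2.imwrite(f"pics/{n}0.png",p[:,:,::-1]); np.save(f"{n}0.npy",d)
    for l in ("mould_center","stand","stand_mouth","stand_channel","stop_pad","candle_jar","tin_closed_a"):
        try:
            print(n,l,[(round(r["conf"],2),np.round(w(n,r["xyz"]),3).tolist()) for r in cams.mark_of(n,l)])
        except Exception as e: print(n,l,e)
print(bot.read_state()["time"])
E
```

```text
pics
{'time': 0.0, 'q': [1.2701, 0.2647, 1.6054, 0.0, 1.2737, -0.0369], 'joint_vel': [-0.0002, -0.0002, -0.0012, 0.0002, 0.0009, 0.0001], 'joint_torque': [0.0014, -51.512, -36.7312, 0.0003, 0.0129, 0.0], 'tool_pos': [0.1758, 0.651, 0.23], 'tcp_rot': [-1.3238, -1.0114, 1.0144], 'wrist_force': [-0.2609, 0.1465, 0.0509], 'torque': [-0.0042, 0.0842, 0.047], 'width': 1.0035}
scene mould_center [(0.74, [0.681, -0.128, 0.037]), (0.68, [0.522, -0.24, 0.032]), (0.61, [0.468, -0.636, 0.034])]
scene stand [(0.98, [0.523, 0.057, 0.003])]
scene stand_mouth [(0.6, [0.512, -0.027, 0.01])]
scene stand_channel [(0.8, [0.53, 0.108, 0.01])]
scene stop_pad it knows: candle_jar, mould_center, stand, stand_channel, stand_mouth, tin_closed
scene candle_jar [(0.79, [0.788, 0.044, 0.0])]
scene tin_closed_a [(0.97, [0.474, -0.459, 0.005])]
top mould_center [(0.74, [0.676, -0.131, 0.029]), (0.6, [0.521, -0.235, 0.037]), (0.6, [0.46, -0.629, 0.035])]
top stand [(0.56, [0.516, 0.06, -0.002])]
top stand_mouth [(0.61, [0.511, -0.03, 0.008])]
top stand_channel [(0.79, [0.525, 0.109, 0.004])]
top stop_pad it knows: candle_jar, mould_center, stand, stand_channel, stand_mouth, tin_closed
top candle_jar [(0.69, [0.781, 0.045, 0.006]), (0.5, [0.518, -0.238, 0.04])]
top tin_closed_a [(0.89, [0.468, -0.46, 0.001])]
0.7
```

View pics/scene0.png

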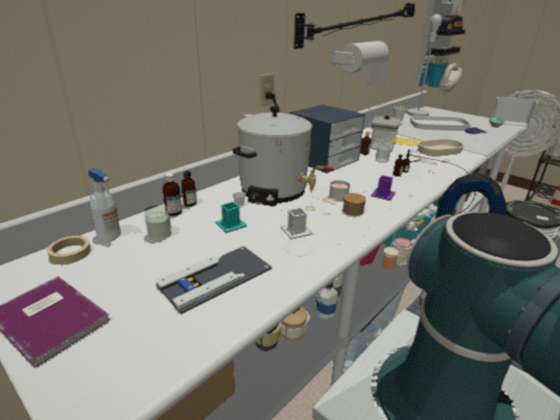

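View pics/top0.png

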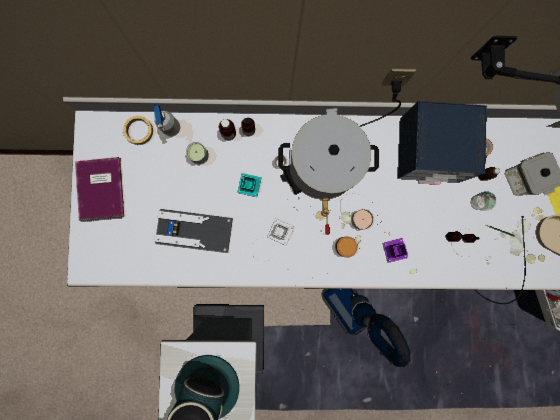

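The scene picture shows the silver mould at about (296,222), the turquoise and purple look-alikes at (231,217) and (384,187), and the stand at (213,277) with its open end to the right. In the top picture the mould is at (281,232), the stand at (194,231) and the blue block at (174,229). Next I measure the exact poses.

Run:
```python
from h import *
for n in ("scene","top"):
    d=np.load(f"{n}0.npy"); K,R,t=cal(n); print(n,"cam pos",np.round(-R.T@t,3),"f",K[0,0],"tcp px",proj(n,[.176,.652,.23]), 'base',proj(n,[0,0,0]))
    C=cloud(n,d); p=cv2.imread(f"pics/{n}0.png")
    cams.read_camera(n)
    for l in ("mould_center","stand"):
        for r in cams.regions_of(n,l):
            m=r["mask"]&(d>0); X=C[m]; print(l,round(r["conf"],2),m.sum(),"mean",X.mean(0).round(3),"z pct",np.percentile(X[:,2],[2,25,50,75,98]).round(3),"bgr",p[m].mean(0).round())
            for lo,hi in ((-.01,.004),(.004,.012),(.012,.025),(.04,.058),(.058,.075)):
                Y=X[(X[:,2]>lo)&(X[:,2]<hi)]
                if len(Y)>15:
                    rc=cv2.minAreaRect(Y[:,:2].astype(np.float32)); print("  z",lo,hi,len(Y),"rect c",np.round(rc[0],4),"size",np.round(rc[1],4),"ang",round(rc[2],1))
    ref=C[(abs(C[...,0]-.6)<.03)&(abs(C[...,1]+.02)<.15)&(abs(C[...,2])<.03)&(d>0)]; print("table z",np.median(ref[:,2]).round(4))
    pic=cv2.imread(f"pics/{n}0.png")
    for nm,c in (("st",(.52,.057,.0)),("mo",(.52,-.238,.03))):
        u,v=proj(n,c).astype(int); a=pic[max(0,v-50):v+50,max(0,u-65):u+65]; cv2.imwrite(f"pics/{n}_{nm}.png",cv2.resize(a,None,fx=6,fy=6,interpolation=cv2.INTER_CUBIC)); print(nm,u-65,v-50)
```

```text
scene cam pos [-0.069  0.499  0.577] f 383.0300718438628 tcp px [-251.24613453  708.04975465] base [442.39948161 400.00318518]
mould_center 0.83 399 mean [ 0.458 -0.621  0.031] z pct [0.003 0.009 0.028 0.053 0.066] bgr [106.  57.  89.]
  z 0.004 0.012 127 rect c [ 0.4629 -0.6289] size [0.0688 0.0755] ang 14.8
  z 0.012 0.025 50 rect c [ 0.4539 -0.6227] size [0.0532 0.0266] ang 53.7
  z 0.04 0.058 87 rect c [ 0.4618 -0.6303] size [0.0382 0.0471] ang 12.1
  z 0.058 0.075 67 rect c [ 0.4634 -0.6306] size [0.0406 0.0513] ang 15.4
mould_center 0.76 659 mean [ 0.519 -0.232  0.03 ] z pct [0.001 0.008 0.026 0.052 0.066] bgr [133. 138. 136.]
  z -0.01 0.004 49 rect c [ 0.5667 -0.2697] size [0.0809 0.1863] ang 52.6
  z 0.004 0.012 202 rect c [ 0.5223 -0.238 ] size [0.0729 0.0731] ang 65.9
  z 0.012 0.025 75 rect c [ 0.5179 -0.2259] size [0.0568 0.03  ] ang 20.8
  z 0.04 0.058 142 rect c [ 0.5231 -0.237 ] size [0.0411 0.0442] ang 69.4
  z 0.058 0.075 106 rect c [ 0.522  -0.2375] size [0.0422 0.045 ] ang 67.5
mould_center 0.66 585 mean [ 0.673 -0.123  0.031] z pct [0.002 0.009 0.028 0.052 0.066]
[... 1894 characters left out ...]
[ 0.4422 -0.6152] size [0.0867 0.0464] ang 53.5
  z 0.004 0.012 206 rect c [ 0.4595 -0.6303] size [0.0733 0.0717] ang 11.7
  z 0.012 0.025 79 rect c [ 0.4608 -0.6288] size [0.0656 0.0666] ang 14.0
  z 0.04 0.058 37 rect c [ 0.4617 -0.6302] size [0.0385 0.0405] ang 15.7
  z 0.058 0.075 67 rect c [ 0.4608 -0.6308] size [0.0408 0.0422] ang 13.6
stand 0.81 2659 mean [0.519 0.055 0.013] z pct [0.002 0.008 0.011 0.019 0.027] bgr [106. 104. 103.]
  z -0.01 0.004 165 rect c [0.5203 0.0596] size [0.2613 0.1252] ang 83.0
  z 0.004 0.012 1297 rect c [0.5203 0.0581] size [0.2599 0.1225] ang 82.7
  z 0.012 0.025 1014 rect c [0.5203 0.0567] size [0.2521 0.119 ] ang 83.3
table z 0.002
st 128 180
mo 215 181
```

View pics/top_st.png

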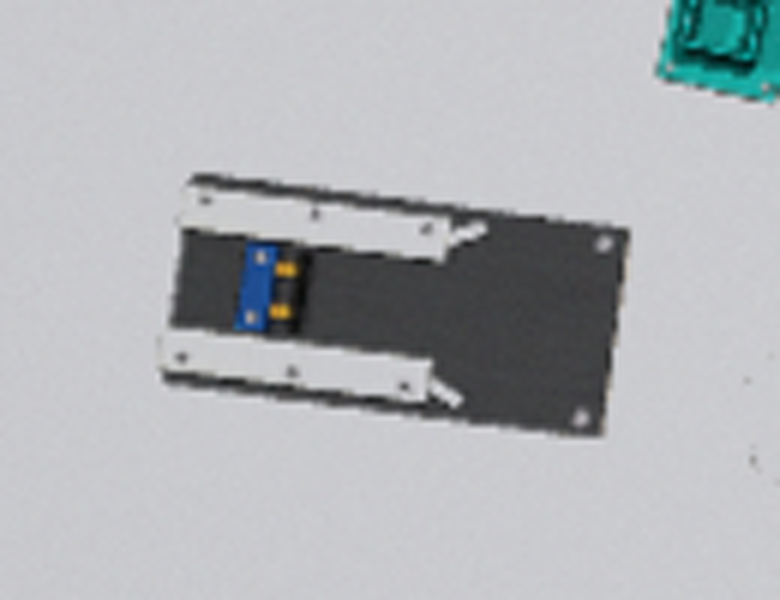

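View pics/scene_st.png

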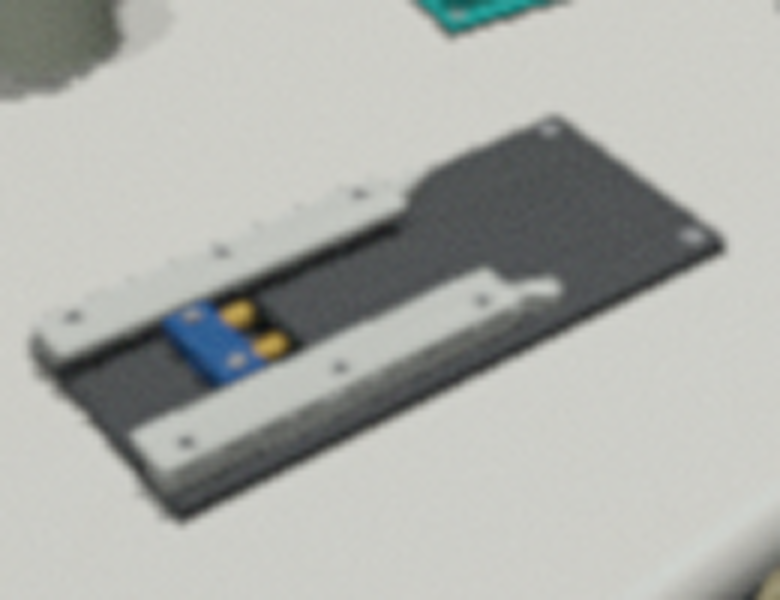

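View pics/scene_mo.png

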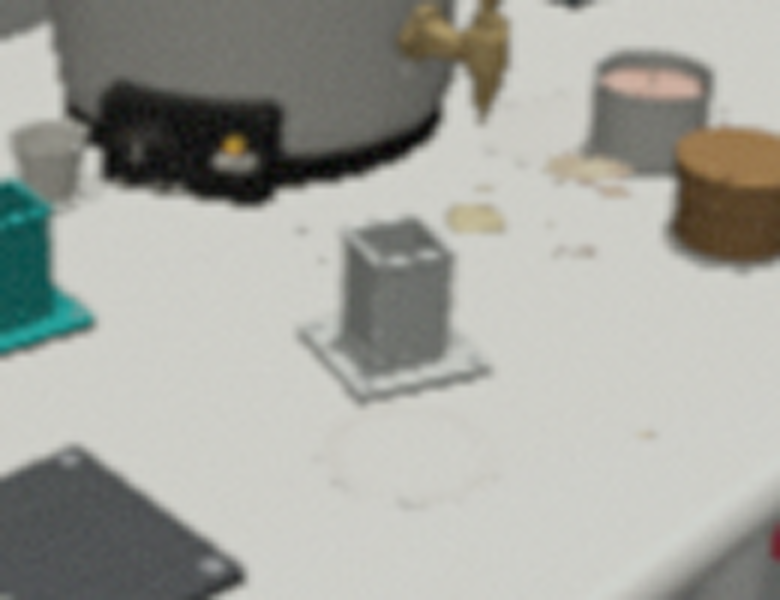

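The top picture shows the stand's open mouth on the right, its mid-edge at crop (617,330), with the rails leading left to the stop. So stand +y runs nearly along world +y. The silver mould stands clear of other things. I'll refine the stand pose from its edges.

```bash
cat > fit.py <<'E'
from h import *
from scipy.ndimage import map_coordinates
from scipy.optimize import least_squares
def P(s,pts):
    x,y,a=s; c,n=np.cos(a),np.sin(a); pts=np.atleast_2d(pts)
    return np.c_[x+c*pts[:,0]-n*pts[:,1], y+n*pts[:,0]+c*pts[:,1], pts[:,2]]
def edges(n,img,s,segs,rng=.008):
    K,R,t=cal(n); out=[]
    for (p0,p1,nv) in segs:
        for f in np.linspace(.08,.92,20):
            p=np.array(p0)*(1-f)+np.array(p1)*f; o=np.linspace(-rng,rng,65)
            X=P(s,p+o[:,None]*np.array(nv)); c=(X@R.T+t)@K.T; uv=c[:,:2]/c[:,2:]
            g=map_coordinates(img,[uv[:,1],uv[:,0]],order=1); d=np.abs(np.gradient(g))
            i=d.argmax()
            if g.ptp() if hasattr(g,'ptp') else np.ptp(g) <40: pass
            if np.ptp(g)<40: continue
            w_=d*(abs(o-o[i])<.003); out.append((p,np.array(nv),(w_*o).sum()/w_.sum()))
    return out
E
python3 - <<'E'
from fit import *
L=.0275
segs={"lipR":((L,-.022,.021),(L,.04,.021),(1,0,0)),"lipL":((-L,-.022,.021),(-L,.04,.021),(1,0,0)),
"sR":((.06,-.12,.008),(.06,-.06,.008),(1,0,0)),"sL":((-.06,-.12,.008),(-.06,-.06,.008),(1,0,0)),
"end":((-.05,-.125,.008),(.05,-.125,.008),(0,1,0)),"blk":((-.02,.08,.029),(.02,.08,.029),(0,1,0))}
use={"top":["lipR","lipL","sR","sL","end"],"scene":["lipL","lipR","sL","sR"]}
for n in use:
    img=cv2.cvtColor(cv2.imread(f"pics/{n}0.png"),cv2.COLOR_BGR2GRAY).astype(float)
    s=np.array([.5205,.058,np.deg2rad(-6.6)])
    for it in range(6):
        rows=[];b=[];tag=[]
        for k in use[n]:
            for p,nv,o in edges(n,img,s,[segs[k]]):
                # point lies at p+o*nv in current frame => shift (dx,dy,da)
                d=np.array([nv[0],nv[1],nv[1]*p[0]-nv[0]*p[1]]); rows.append(d);b.append(o);tag.append(k)
        A=np.array(rows);b=np.array(b);sw=np.ones(len(b))
        r=least_squares(lambda q:A@q-b,np.zeros(3),loss="soft_l1",f_scale=.001).x
        if n=="scene": r[1]=0*r[1] if "end" not in use[n] else r[1]
        c,sn=np.cos(s[2]),np.sin(s[2]); s=s+np.array([c*r[0]-sn*r[1],sn*r[0]+c*r[1],r[2]])
    print(n,s[:2].round(4),np.rad2deg(s[2]).round(2))
    tag=np.array(tag)
    for k in use[n]: q=b[tag==k]; print("  ",k,len(q),"median resid mm",(np.median(q)*1e3).round(2) if len(q) else None, (q.std()*1e3).round(2) if len(q) else None)
s=bot.read_state()
from scipy.spatial.transform import Rotation as Ro
R=Ro.from_rotvec(s["tcp_rot"]).as_matrix(); print(R.round(3))
E
```

```text
top [0.5204 0.0564] -6.76
   lipR 20 median resid mm 0.45 0.44
   lipL 20 median resid mm -0.5 0.37
   sR 20 median resid mm 0.4 0.91
   sL 20 median resid mm -0.26 0.64
   end 20 median resid mm 0.07 0.46
scene [0.5216 0.0579] -8.03
   lipL 20 median resid mm 2.16 0.63
   lipR 20 median resid mm -2.62 0.93
   sL 20 median resid mm -1.73 0.62
   sR 20 median resid mm 1.7 1.01
[[ 0.261 -0.    -0.965]
 [ 0.965 -0.     0.261]
 [-0.    -1.     0.   ]]
```

Call:
play_rows:
  motion:
    - [[0.75, -0.875, 0], [0, 0, -0.1667]]
    - [[0.75, -0.875, 0], [0, 0, -0.1667]]
    - [[0.75, -0.875, 0], [0, 0, -0.1667]]
    - [[0.75, -0.875, 0], [0, 0, -0.1667]]
    - [[0.75, -0.875, 0], [0, 0, -0.1667]]
    - [[0.75, -0.875, 0], [0, 0, -0.1667]]
    - [[0.75, -0.875, 0], [0, 0, -0.1667]]
    - [[0.75, -0.875, 0], [0, 0, -0.1667]]
    - [[0.75, -0.875, 0], [0, 0, -0.1667]]
    - [[0.75, -0.875, 0], [0, 0, -0.1667]]
  gripper: 0

```text
time: 2.25
tool_pos: [0.4756, 0.3021, 0.2313]
tcp_rot: [-1.37, -0.914, 0.914]
wrist_force: [0.4, 0.3, 0.1]
width: 0.998
```

Call:
play_rows:
  motion:
    - [[0.05, -0.9, 0], [0, 0, 0]]
    - [[0.05, -0.9, 0], [0, 0, 0]]
    - [[0.05, -0.9, 0], [0, 0, 0]]
    - [[0.05, -0.9, 0], [0, 0, 0]]
    - [[0.05, -0.9, 0], [0, 0, 0]]
    - [[0.05, -0.9, 0], [0, 0, 0]]
    - [[0.05, -0.9, 0], [0, 0, 0]]
    - [[0.05, -0.9, 0], [0, 0, 0]]

```text
time: 3.25
tool_pos: [0.4959, -0.0571, 0.2312]
tcp_rot: [-1.369, -0.914, 0.914]
wrist_force: [0.5, 0.8, -0.6]
width: 1.002
```

Call:
play_rows:
  motion:
    - [[0.0615, -0.45, -0.2], [0, 0, 0]]
    - [[0.0615, -0.45, -0.2], [0, 0, 0]]
    - [[0.0615, -0.45, -0.2], [0, 0, 0]]
    - [[0.0615, -0.45, -0.2], [0, 0, 0]]
    - [[0.0615, -0.45, -0.2], [0, 0, 0]]
    - [[0.0615, -0.45, -0.2], [0, 0, 0]]

```text
time: 4.0
tool_pos: [0.5213, -0.2364, 0.1521]
tcp_rot: [-1.37, -0.916, 0.915]
wrist_force: [0.1, 0.3, 0.5]
width: 1.0
```

Run:
```python
from h import *
s=bot.read_state(); print(s["time"],s["tool_pos"],s["q"],s["wrist_force"])
for n in ("scene","top"):
    p,d=cams.read_camera(n)
    u,v=proj(n,(.52,-.238,.06)).astype(int); a=p[max(0,v-50):v+50,max(0,u-65):u+65,::-1]; cv2.imwrite(f"pics/{n}_g1.png",cv2.resize(a,None,fx=6,fy=6,interpolation=cv2.INTER_CUBIC))
```

```text
4.0 [ 0.52134549 -0.23642974  0.15214741] [-4.69642513e-01  1.33803720e-01  1.91037519e+00  6.87033839e-04
  1.09655334e+00 -1.64828281e+00] [0.13410566 0.29911995 0.52437589]
```

View pics/scene_g1.png

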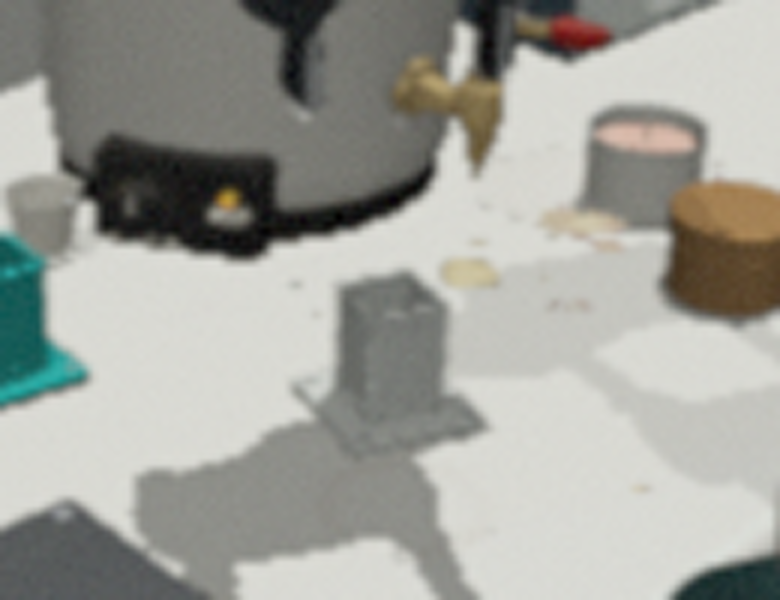

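View pics/top_g1.png

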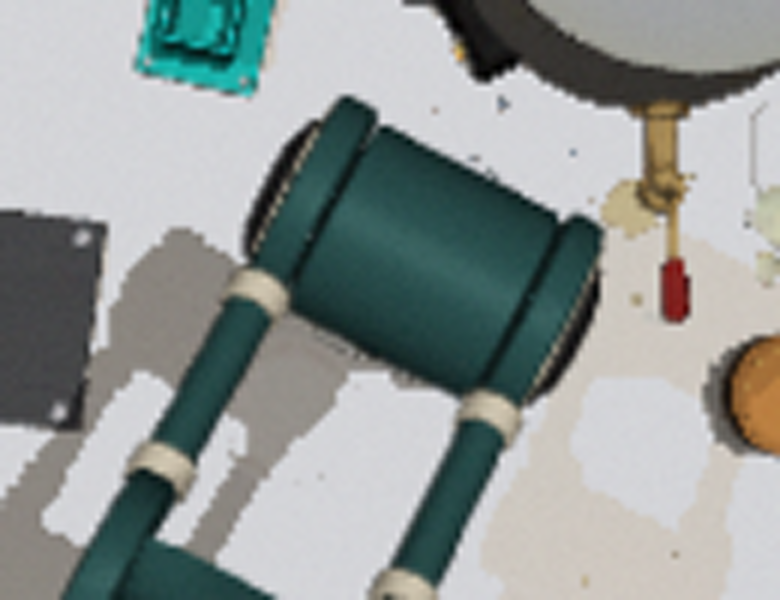

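The mould stands under the open gripper (scene crop about (390,350)), and the top view shows the gripper's body centred over it. I'm lowering to grasp.

Call:
play_rows:
  motion:
    - [[0, 0, -0.1], [0, 0, 0]]
    - [[0, 0, -0.2], [0, 0, 0]]
    - [[0, 0, -0.27], [0, 0, 0]]
    - [[0, 0, -0.3025], [0, 0, 0]]
    - [[0, 0, -0.3025], [0, 0, 0]]
    - [[0, 0, -0.3025], [0, 0, 0]]

```text
time: 4.85
tool_pos: [0.5219, -0.2388, 0.0319]
tcp_rot: [-1.373, -0.915, 0.913]
wrist_force: [-0.3, -0.5, -0.0]
width: 1.002
```

Call:
play_rows:
  motion:
    - [[0, 0, 0], [0, 0, 0]]
    - [[0, 0, 0], [0, 0, 0]]
    - [[0, 0, 0], [0, 0, 0]]
    - [[0, 0, 0], [0, 0, 0]]
    - [[0, 0, 0], [0, 0, 0]]
    - [[0, 0, 0], [0, 0, 0]]
    - [[0, 0, 0], [0, 0, 0]]
    - [[0, 0, 0], [0, 0, 0]]
  gripper: 1
  squeeze: 30

```text
time: 5.85
tool_pos: [0.5211, -0.2388, 0.0311]
tcp_rot: [-1.372, -0.914, 0.913]
wrist_force: [-1.7, -1.3, 5.8]
width: 0.463
```

Run:
```python
from h import *
s=bot.read_state(); print(s["time"],s["tool_pos"],s["width"],s["wrist_force"])
for n in ("scene",):
    p,d=cams.read_camera(n)
    u,v=proj(n,(.52,-.238,.06)).astype(int); a=p[max(0,v-50):v+50,max(0,u-65):u+65,::-1]; cv2.imwrite(f"pics/{n}_g2.png",cv2.resize(a,None,fx=6,fy=6,interpolation=cv2.INTER_CUBIC))
```

```text
5.85 [ 0.52113918 -0.23879769  0.03106983] 0.463279208065855 [-1.7442977  -1.26434605  5.75635544]
```

View pics/scene_g2.png

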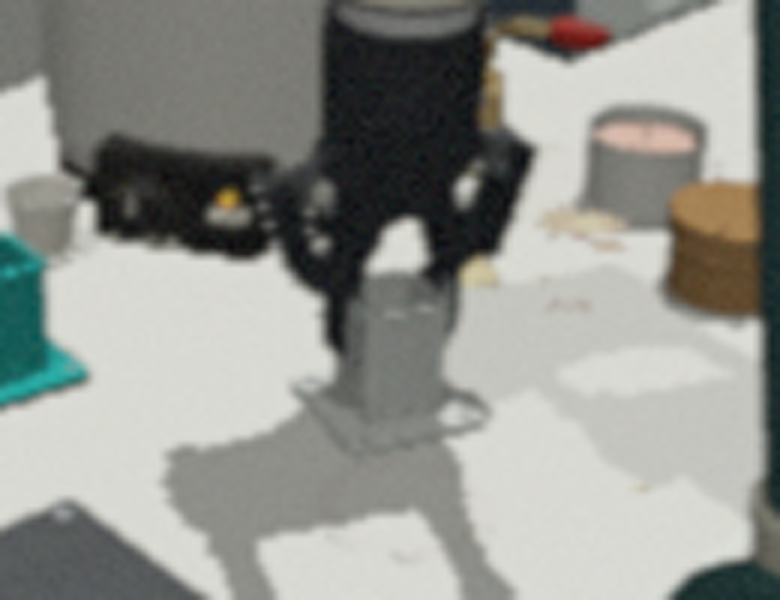

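Call:
play_rows:
  motion:
    - [[0, 0, 0.05], [0, 0, 0]]
    - [[0, 0, 0.1], [0, 0, 0]]
    - [[0, 0, 0.15], [0, 0, 0]]
    - [[-0.005, 0.12, 0.15], [0, 0, 0.08]]
    - [[-0.01, 0.24, 0.15], [0, 0, 0.16]]
    - [[-0.015, 0.36, 0.15], [0, 0, 0.24]]
    - [[-0.02, 0.46, 0.15], [0, 0, 0.32]]
    - [[-0.0235, 0.5265, 0.15], [0, 0, 0.352]]
    - [[-0.0235, 0.5265, 0.15], [0, 0, 0.352]]
    - [[-0.0235, 0.5265, 0.15], [0, 0, 0.352]]

```text
time: 7.15
tool_pos: [0.5117, -0.0281, 0.0912]
tcp_rot: [-1.264, -1.123, 1.122]
wrist_force: [-0.4, -0.5, -3.0]
width: 0.466
```

Run:
```python
from h import *
from scipy.spatial.transform import Rotation as Ro
s=bot.read_state(); print(s["time"],s["tool_pos"],s["width"],s["wrist_force"])
R=Ro.from_rotvec(s["tcp_rot"]).as_matrix(); print(R.round(4),np.rad2deg(np.arctan2(R[1,0],R[0,0])))
for n in ("scene","top"):
    p,d=cams.read_camera(n)
    u,v=proj(n,(.515,-.01,.06)).astype(int); a=p[max(0,v-50):v+50,max(0,u-65):u+65,::-1]; cv2.imwrite(f"pics/{n}_g3.png",cv2.resize(a,None,fx=6,fy=6,interpolation=cv2.INTER_CUBIC))
```

```text
7.15 [ 0.51168917 -0.02806552  0.09117067] 0.4655451777112082 [-0.37909066 -0.48696815 -2.98973032]
[[ 1.176e-01  1.300e-03 -9.931e-01]
 [ 9.931e-01 -6.000e-04  1.176e-01]
 [-4.000e-04 -1.000e+00 -1.400e-03]] 83.24391094306222
```

View pics/scene_g3.png

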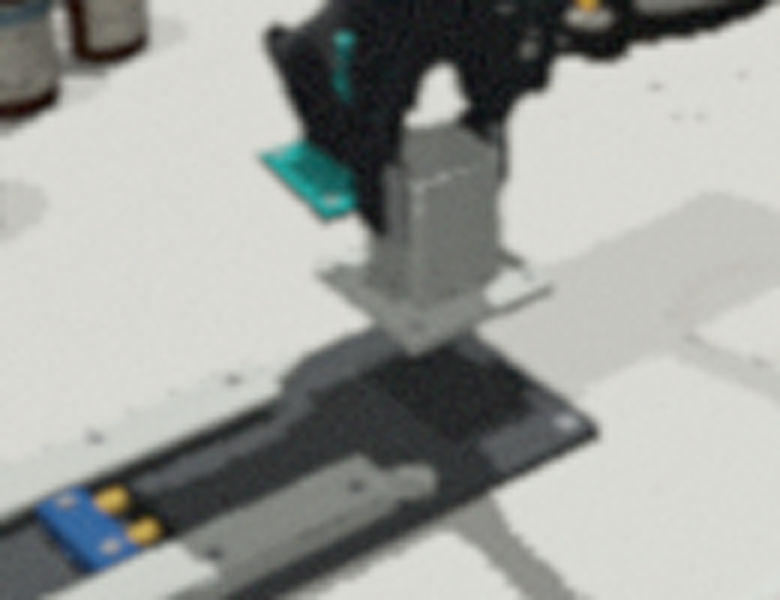

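View pics/top_g3.png

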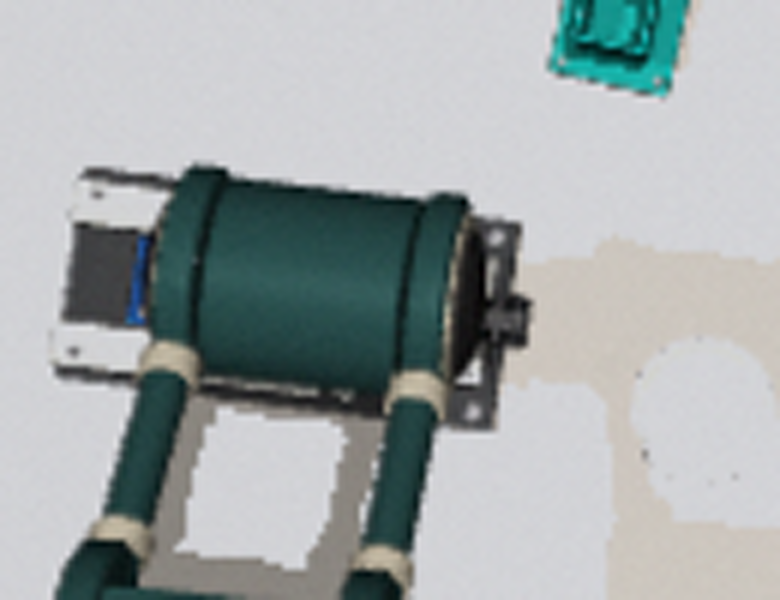

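The mould hangs level and square over the mouth (scene crop about (430,230)). Now I lower it slowly to contact.

Call:
play_rows:
  motion:
    - [[0, 0, -0.05], [0, 0, 0]]
    - [[0, 0, -0.09], [0, 0, 0]]
    - [[0, 0, -0.11], [0, 0, 0]]
    - [[0, 0, -0.12], [0, 0, 0]]
    - [[0, 0, -0.12], [0, 0, 0]]
    - [[0, 0, -0.12], [0, 0, 0]]

```text
time: 8.0
tool_pos: [0.5118, -0.0278, 0.0428]
tcp_rot: [-1.264, -1.122, 1.121]
wrist_force: [0.2, 0.2, -2.0]
width: 0.466
```

Call:
play_rows:
  motion:
    - [[0, 0, -0.0025], [0, 0, 0]]
    - [[0, 0, -0.005], [0, 0, 0]]
    - [[0, 0, -0.0075], [0, 0, 0]]
    - [[0, 0, -0.0075], [0, 0, 0]]
    - [[0, 0, -0.0075], [0, 0, 0]]

```text
time: 8.62
tool_pos: [0.5112, -0.0278, 0.0392]
tcp_rot: [-1.263, -1.122, 1.122]
wrist_force: [-0.6, -0.5, -3.1]
width: 0.462
```

Call:
play_rows:
  motion:
    - [[0, 0, -0.0012], [0, 0, 0]]
    - [[0, 0, -0.0025], [0, 0, 0]]
    - [[0, 0, -0.0025], [0, 0, 0]]

```text
time: 9.0
tool_pos: [0.5113, -0.0278, 0.039]
tcp_rot: [-1.263, -1.122, 1.122]
wrist_force: [-3.3, 0.6, 5.9]
width: 0.462
```

Call:
play_rows:
  motion:
    - [[0, 0, -0.0012], [0, 0, 0]]
    - [[0, 0, -0.0012], [0, 0, 0]]
    - [[0, 0, -0.0012], [0, 0, 0]]

```text
time: 9.38
tool_pos: [0.5113, -0.0278, 0.039]
tcp_rot: [-1.263, -1.122, 1.122]
wrist_force: [-5.2, 1.1, 9.6]
width: 0.464
```

Call:
play_rows:
  motion:
    - [[0, 0, 0.002], [0, 0, 0]]
    - [[0.0009, 0.0074, 0.002], [0, 0, 0]]
    - [[0.0018, 0.0149, 0.002], [0, 0, 0]]
    - [[0.0026, 0.0223, 0.002], [0, 0, 0]]
    - [[0.0035, 0.0298, 0.002], [0, 0, 0]]
    - [[0.0044, 0.0372, 0.002], [0, 0, 0]]
    - [[0.0053, 0.0447, 0.002], [0, 0, 0]]
    - [[0.0053, 0.0447, 0.002], [0, 0, 0]]

```text
time: 10.38
tool_pos: [0.5141, -0.0098, 0.0391]
tcp_rot: [-1.264, -1.123, 1.121]
wrist_force: [0.8, -3.9, 4.6]
width: 0.466
```

Call:
play_rows:
  motion:
    - [[0.0006, 0.005, 0.0005], [0, 0, 0]]
    - [[0.0012, 0.0099, 0.0005], [0, 0, 0]]
    - [[0.0018, 0.0149, 0.0005], [0, 0, 0]]
    - [[0.0024, 0.0199, 0.0005], [0, 0, 0]]
    - [[0.0029, 0.0248, 0.0005], [0, 0, 0]]
    - [[0.0029, 0.0248, 0.0005], [0, 0, 0]]

```text
time: 11.12
tool_pos: [0.5147, 0.0, 0.039]
tcp_rot: [-1.263, -1.122, 1.122]
wrist_force: [-0.4, -5.2, 6.4]
width: 0.461
```

Call:
play_rows:
  motion:
    - [[0.0006, 0.005, 0], [0, 0, 0]]
    - [[0.0012, 0.0099, 0], [0, 0, 0]]
    - [[0.0018, 0.0149, 0], [0, 0, 0]]
    - [[0.0024, 0.0199, 0], [0, 0, 0]]
    - [[0.0029, 0.0248, 0], [0, 0, 0]]
    - [[0.0029, 0.0248, 0], [0, 0, 0]]

```text
time: 11.88
tool_pos: [0.5159, 0.0099, 0.0391]
tcp_rot: [-1.263, -1.122, 1.122]
wrist_force: [-1.1, -5.4, 5.4]
width: 0.466
```

Call:
play_rows:
  motion:
    - [[0.0006, 0.005, 0.0015], [0, 0, 0]]
    - [[0.0012, 0.0099, 0.0015], [0, 0, 0]]
    - [[0.0018, 0.0149, 0.0015], [0, 0, 0]]
    - [[0.0024, 0.0199, 0.0015], [0, 0, 0]]
    - [[0.0029, 0.0248, 0.0015], [0, 0, 0]]
    - [[0.0035, 0.0298, 0.0015], [0, 0, 0]]
    - [[0.0041, 0.0348, 0.0015], [0, 0, 0]]
    - [[0.0047, 0.0397, 0.0015], [0, 0, 0]]
    - [[0.0047, 0.0397, 0.0015], [0, 0, 0]]

```text
time: 13.0
tool_pos: [0.5172, 0.0264, 0.0391]
tcp_rot: [-1.262, -1.122, 1.122]
wrist_force: [-0.2, -0.4, -2.5]
width: 0.463
```

Call:
play_rows:
  motion:
    - [[0.0006, 0.005, 0], [0, 0, 0]]
    - [[0.0012, 0.0099, 0], [0, 0, 0]]
    - [[0.0018, 0.0149, 0], [0, 0, 0]]
    - [[0.0024, 0.0199, 0], [0, 0, 0]]
    - [[0.0029, 0.0248, 0], [0, 0, 0]]
    - [[0.0035, 0.0298, 0], [0, 0, 0]]
    - [[0.0041, 0.0348, 0], [0, 0, 0]]
    - [[0.0047, 0.0397, 0], [0, 0, 0]]
    - [[0.0047, 0.0397, 0], [0, 0, 0]]

```text
time: 14.12
tool_pos: [0.5195, 0.0419, 0.0394]
tcp_rot: [-1.263, -1.122, 1.122]
wrist_force: [-0.5, -0.4, -3.0]
width: 0.466
```

Run:
```python
from h import *
s=bot.read_state(); print(s["time"],s["tool_pos"],s["width"],s["wrist_force"],s["torque"])
a=np.deg2rad(-6.76); dx,dy=s["tool_pos"][:2]-np.array([.5204,.0564]); print("stand x,y",np.cos(a)*dx+np.sin(a)*dy,-np.sin(a)*dx+np.cos(a)*dy)
for n in ("scene",):
    p,d=cams.read_camera(n)
    u,v=proj(n,(.525,.06,.03)).astype(int); a=p[max(0,v-50):v+50,max(0,u-65):u+65,::-1]; cv2.imwrite(f"pics/{n}_g4.png",cv2.resize(a,None,fx=6,fy=6,interpolation=cv2.INTER_CUBIC))
```

```text
14.125 [0.5194506  0.04186917 0.03942201] 0.4658114452308356 [-0.4881452  -0.36490958 -3.0352564 ] [ 0.03132977 -0.00511107  0.03368363]
stand x,y 0.00076763722268548 -0.014541562882987375
```

View pics/scene_g4.png

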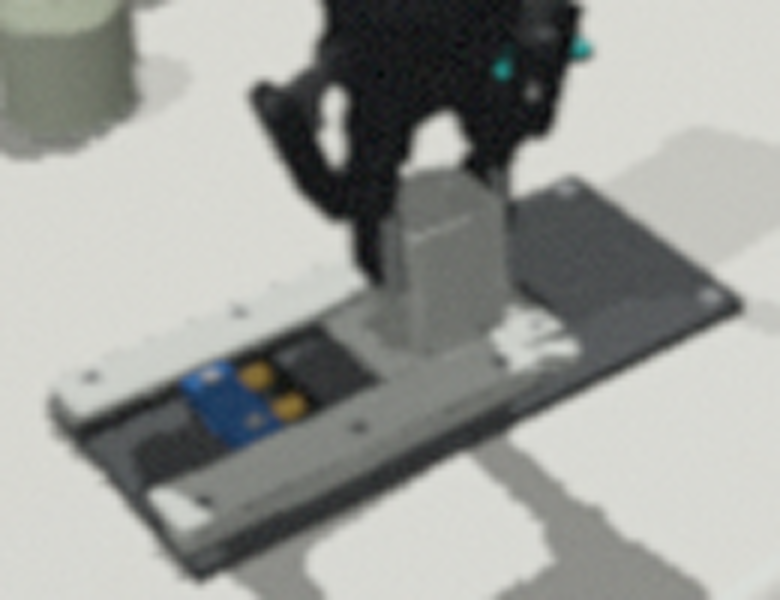

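The mould's foot is under both lips. The pad is still roughly 25 mm ahead of the foot (pad at about (290,390), foot front at about (350,360) in the crop). I'll approach it at low speed.

Call:
play_rows:
  motion:
    - [[0.0006, 0.005, -0.0003], [0, 0, 0]]
    - [[0.0012, 0.0099, -0.0003], [0, 0, 0]]
    - [[0.0018, 0.0149, -0.0003], [0, 0, 0]]
    - [[0.0024, 0.0199, -0.0003], [0, 0, 0]]
    - [[0.0029, 0.0248, -0.0003], [0, 0, 0]]
    - [[0.0035, 0.0298, -0.0003], [0, 0, 0]]
    - [[0.0041, 0.0348, -0.0003], [0, 0, 0]]
    - [[0.0041, 0.0348, -0.0003], [0, 0, 0]]

```text
time: 15.18
tool_pos: [0.5211, 0.0558, 0.0393]
tcp_rot: [-1.263, -1.122, 1.122]
wrist_force: [-0.1, -0.0, -2.4]
width: 0.462
```

Call:
play_rows:
  motion:
    - [[0.0003, 0.0025, 0], [0, 0, 0]]
    - [[0.0006, 0.005, 0], [0, 0, 0]]
    - [[0.0009, 0.0074, 0], [0, 0, 0]]
    - [[0.0012, 0.0099, 0], [0, 0, 0]]
    - [[0.0012, 0.0099, 0], [0, 0, 0]]

```text
time: 15.8
tool_pos: [0.5216, 0.0597, 0.0393]
tcp_rot: [-1.263, -1.122, 1.122]
wrist_force: [0.2, 0.3, -2.3]
width: 0.46
```

Call:
play_rows:
  motion:
    - [[0.0003, 0.0025, 0], [0, 0, 0]]
    - [[0.0006, 0.005, 0], [0, 0, 0]]
    - [[0.0006, 0.005, 0], [0, 0, 0]]

```text
time: 16.18
tool_pos: [0.5218, 0.0617, 0.0393]
tcp_rot: [-1.263, -1.122, 1.122]
wrist_force: [-0.2, 0.1, -2.5]
width: 0.467
```

Call:
play_rows:
  motion:
    - [[0.0003, 0.0025, 0], [0, 0, 0]]
    - [[0.0006, 0.005, 0], [0, 0, 0]]
    - [[0.0006, 0.005, 0], [0, 0, 0]]

```text
time: 16.55
tool_pos: [0.522, 0.0637, 0.0393]
tcp_rot: [-1.263, -1.122, 1.122]
wrist_force: [-0.9, 0.1, -2.7]
width: 0.464
```

Call:
play_rows:
  motion:
    - [[0.0003, 0.0025, 0], [0, 0, 0]]
    - [[0.0006, 0.005, 0], [0, 0, 0]]
    - [[0.0006, 0.005, 0], [0, 0, 0]]

```text
time: 16.92
tool_pos: [0.5223, 0.0657, 0.0393]
tcp_rot: [-1.263, -1.122, 1.122]
wrist_force: [-0.4, 0.4, -2.8]
width: 0.461
```

Stand y is now about 0.0094. Continuing in 1 mm steps.

Call:
play_rows:
  motion:
    - [[0.0002, 0.0012, 0], [0, 0, 0]]
    - [[0.0003, 0.0025, 0], [0, 0, 0]]
    - [[0.0003, 0.0025, 0], [0, 0, 0]]

```text
time: 17.3
tool_pos: [0.5224, 0.0666, 0.0393]
tcp_rot: [-1.263, -1.122, 1.122]
wrist_force: [0.5, 0.2, -2.4]
width: 0.467
```

Call:
play_rows:
  motion:
    - [[0.0002, 0.0012, 0], [0, 0, 0]]
    - [[0.0003, 0.0025, 0], [0, 0, 0]]
    - [[0.0003, 0.0025, 0], [0, 0, 0]]

```text
time: 17.68
tool_pos: [0.5225, 0.0677, 0.0393]
tcp_rot: [-1.263, -1.122, 1.122]
wrist_force: [0.2, -0.5, -2.7]
width: 0.462
```

Run:
```python
from h import *
s=bot.read_state(); print(s["time"],s["tool_pos"],s["width"],s["wrist_force"],s["torque"])
for n in ("scene","top"):
    p,d=cams.read_camera(n)
    u,v=proj(n,(.53,.08,.03)).astype(int); a=p[max(0,v-25):v+25,max(0,u-32):u+32,::-1]; cv2.imwrite(f"pics/{n}_g5.png",cv2.resize(a,None,fx=12,fy=12,interpolation=cv2.INTER_CUBIC))
    # predicted pad face / foot front lines
```

```text
17.675 [0.52250276 0.06766689 0.03929168] 0.46161633384649065 [ 0.23976538 -0.48290786 -2.73544264] [-0.00688277 -0.00647703  0.04808507]
```

View pics/scene_g5.png

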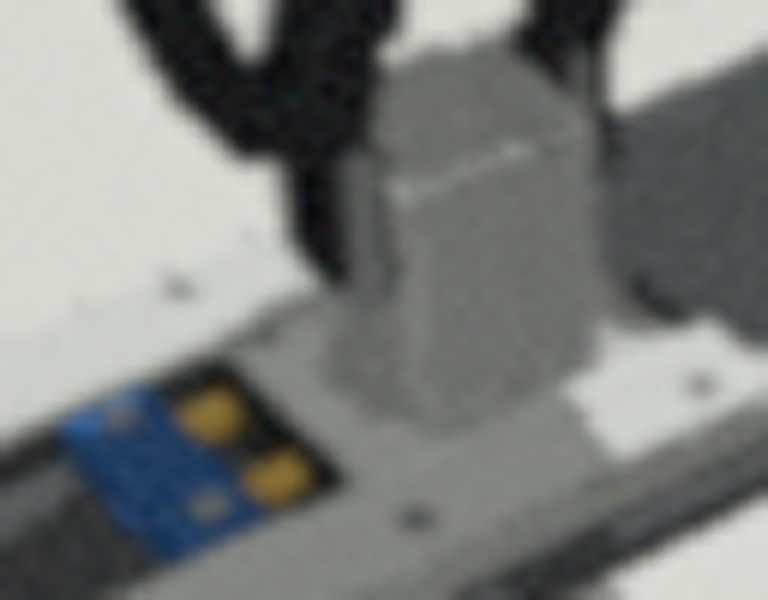

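The foot's front edge (about (290,400)) is close to or at the black pad. Continuing by feel.

Call:
play_rows:
  motion:
    - [[0.0002, 0.0012, 0], [0, 0, 0]]
    - [[0.0003, 0.0025, 0], [0, 0, 0]]
    - [[0.0003, 0.0025, 0], [0, 0, 0]]

```text
time: 18.15
tool_pos: [0.5226, 0.0687, 0.0393]
tcp_rot: [-1.263, -1.122, 1.122]
wrist_force: [0.4, -0.2, -3.2]
width: 0.461
```

Call:
play_rows:
  motion:
    - [[0.0002, 0.0012, 0], [0, 0, 0]]
    - [[0.0003, 0.0025, 0], [0, 0, 0]]
    - [[0.0003, 0.0025, 0], [0, 0, 0]]

```text
time: 18.52
tool_pos: [0.5227, 0.0697, 0.0393]
tcp_rot: [-1.263, -1.122, 1.122]
wrist_force: [-0.8, 0.0, -2.8]
width: 0.46
```

Call:
play_rows:
  motion:
    - [[0.0002, 0.0012, 0], [0, 0, 0]]
    - [[0.0003, 0.0025, 0], [0, 0, 0]]
    - [[0.0003, 0.0025, 0], [0, 0, 0]]

```text
time: 18.9
tool_pos: [0.5228, 0.0707, 0.0393]
tcp_rot: [-1.263, -1.122, 1.122]
wrist_force: [0.5, -0.6, -2.3]
width: 0.463
```

Call:
play_rows:
  motion:
    - [[0.0002, 0.0012, 0], [0, 0, 0]]
    - [[0.0003, 0.0025, 0], [0, 0, 0]]
    - [[0.0003, 0.0025, 0], [0, 0, 0]]

```text
time: 19.27
tool_pos: [0.523, 0.0715, 0.0393]
tcp_rot: [-1.263, -1.122, 1.122]
wrist_force: [-0.7, -0.3, -2.9]
width: 0.464
```

Call:
play_rows:
  motion:
    - [[0.0002, 0.0012, 0], [0, 0, 0]]
    - [[0.0003, 0.0025, 0], [0, 0, 0]]
    - [[0.0003, 0.0025, 0], [0, 0, 0]]

```text
time: 19.65
tool_pos: [0.5231, 0.0718, 0.0393]
tcp_rot: [-1.264, -1.121, 1.123]
wrist_force: [-0.9, -4.4, -2.2]
width: 0.464
```

Call:
play_rows:
  motion:
    - [[0.0002, 0.0012, 0], [0, 0, 0]]
    - [[0.0003, 0.0025, 0], [0, 0, 0]]
    - [[0.0003, 0.0025, 0], [0, 0, 0]]

```text
time: 20.02
tool_pos: [0.5232, 0.0725, 0.0394]
tcp_rot: [-1.264, -1.121, 1.124]
wrist_force: [-0.1, -5.5, -1.1]
width: 0.462
```

The stop is felt (−5 N). I'm continuing gently towards −11 N.

Call:
play_rows:
  motion:
    - [[0.0002, 0.0012, 0], [0, 0, 0]]
    - [[0.0003, 0.0025, 0], [0, 0, 0]]
    - [[0.0003, 0.0025, 0], [0, 0, 0]]

```text
time: 20.4
tool_pos: [0.5232, 0.073, 0.0394]
tcp_rot: [-1.264, -1.121, 1.125]
wrist_force: [-1.1, -7.8, -0.4]
width: 0.464
```

Call:
play_rows:
  motion:
    - [[0.0001, 0.0012, 0], [0, 0, 0]]
    - [[0.0002, 0.002, 0], [0, 0, 0]]
    - [[0.0002, 0.002, 0], [0, 0, 0]]
    - [[0.0002, 0.002, 0], [0, 0, 0]]

```text
time: 20.9
tool_pos: [0.5233, 0.0735, 0.0394]
tcp_rot: [-1.264, -1.121, 1.125]
wrist_force: [-0.6, -10.1, -1.1]
width: 0.462
```

Call:
play_rows:
  motion:
    - [[0.0001, 0.001, 0], [0, 0, 0]]
    - [[0.0001, 0.001, 0], [0, 0, 0]]
    - [[0.0001, 0.001, 0], [0, 0, 0]]

```text
time: 21.28
tool_pos: [0.5234, 0.0737, 0.0394]
tcp_rot: [-1.265, -1.121, 1.125]
wrist_force: [-0.7, -11.0, 0.4]
width: 0.466
```

Run:
```python
from h import *
s=bot.read_state(); print(s["time"],s["tool_pos"],s["width"],s["wrist_force"],s["torque"])
from scipy.spatial.transform import Rotation as Ro
R=Ro.from_rotvec(s["tcp_rot"]).as_matrix(); print(R.round(4))
p,d=cams.read_camera("scene"); n="scene"
u,v=proj(n,(.53,.08,.03)).astype(int); a=p[max(0,v-25):v+25,max(0,u-32):u+32,::-1]; cv2.imwrite(f"pics/{n}_g6.png",cv2.resize(a,None,fx=12,fy=12,interpolation=cv2.INTER_CUBIC))
```

```text
21.275 [0.52335567 0.07367976 0.03942542] 0.46554995477805144 [ -0.6623032  -10.96674182   0.40191112] [-1.88131133  0.15555829  0.09838941]
[[ 1.165e-01 -4.000e-04 -9.932e-01]
 [ 9.932e-01 -3.600e-03  1.165e-01]
 [-3.600e-03 -1.000e+00  0.000e+00]]
```

View pics/scene_g6.png

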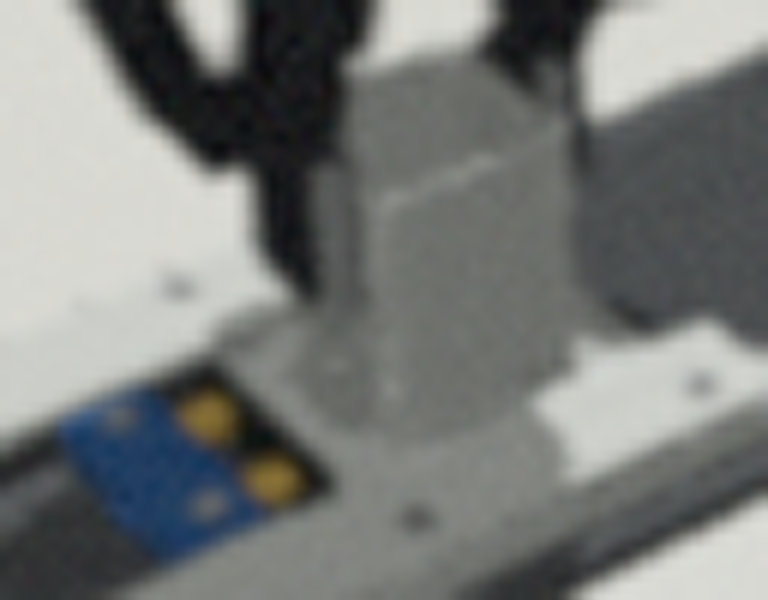

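The foot sits against the pad at −11 N, about 2 mm in. I'll settle it lightly onto the plate and then release.

Call:
play_rows:
  motion:
    - [[0, 0, -0.0005], [0, 0, 0]]
    - [[0, 0, -0.001], [0, 0, 0]]
    - [[0, 0, -0.001], [0, 0, 0]]

```text
time: 21.7
tool_pos: [0.5233, 0.0737, 0.0393]
tcp_rot: [-1.265, -1.121, 1.126]
wrist_force: [-1.2, -10.0, 1.0]
width: 0.459
```

Call:
play_rows:
  motion:
    - [[0, 0, 0], [0, 0, 0]]
    - [[0, 0, 0], [0, 0, 0]]
    - [[0, 0, 0], [0, 0, 0]]
    - [[0, 0, 0], [0, 0, 0]]
    - [[0, 0, 0], [0, 0, 0]]
    - [[0, 0, 0], [0, 0, 0]]
  gripper: 0.15

```text
time: 22.45
tool_pos: [0.5234, 0.0759, 0.0389]
tcp_rot: [-1.263, -1.122, 1.122]
wrist_force: [-0.1, 0.4, -0.5]
width: 0.85
```

Call:
play_rows:
  motion:
    - [[0, 0, 0.03], [0, 0, 0]]
    - [[0, 0, 0.08], [0, 0, 0]]
    - [[0, 0, 0.15], [0, 0, 0]]
    - [[0, 0, 0.25], [0, 0, 0]]
    - [[0, 0, 0.3], [0, 0, 0]]
    - [[0, 0, 0.3], [0, 0, 0]]

```text
time: 23.2
tool_pos: [0.5254, 0.076, 0.1619]
tcp_rot: [-1.266, -1.126, 1.118]
wrist_force: [-0.0, -0.3, -0.7]
width: 0.853
```

Run:
```python
from h import *
s=bot.read_state(); print(s["time"],s["tool_pos"],s["width"],s["wrist_force"],s["torque"])
p,d=cams.read_camera("scene"); n="scene"
u,v=proj(n,(.53,.08,.03)).astype(int); a=p[max(0,v-25):v+25,max(0,u-32):u+32,::-1]; cv2.imwrite(f"pics/{n}_g7.png",cv2.resize(a,None,fx=12,fy=12,interpolation=cv2.INTER_CUBIC))
```

```text
23.2 [0.5254401  0.07597765 0.16193935] 0.8534240356444733 [-0.04542392 -0.33964597 -0.68551849] [-0.03551166  0.03224592  0.00237256]
```

View pics/scene_g7.png

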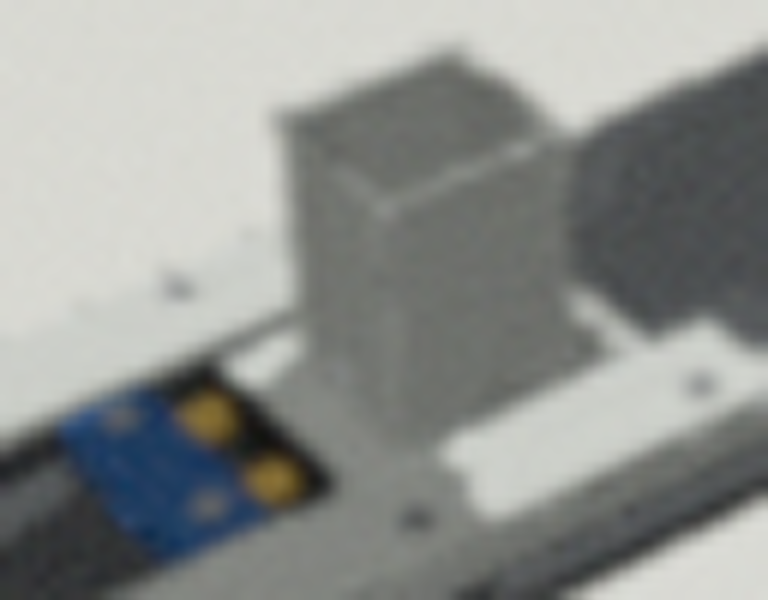

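The mould is free and upright with its foot against the pad. When I released, the TCP sprang forward 2.2 mm, so I need to check where the mould ended up. I'll clear the arm and measure.

Call:
play_rows:
  motion:
    - [[0, -0.1, 0.1], [0, 0, 0]]
    - [[0, -0.25, 0.2], [0, 0, 0]]
    - [[0, -0.4, 0.2], [0, 0, 0]]
    - [[0, -0.55, 0.2], [0, 0, 0]]
    - [[0, -0.7, 0.2], [0, 0, 0]]
    - [[0, -0.8, 0.2], [0, 0, 0]]
    - [[0, -0.8, 0.2], [0, 0, 0]]
    - [[0, -0.8, 0.2], [0, 0, 0]]

```text
time: 24.25
tool_pos: [0.5226, -0.2436, 0.2373]
tcp_rot: [-1.26, -1.12, 1.121]
wrist_force: [-0.6, 0.3, -0.1]
width: 0.855
```

```bash
cat > meas.py <<'E'
from fit import *
import sys
tag=sys.argv[1]
for n in ("scene","top"):
    ps=[];ds=[]
    for i in range(6):
        p,d=cams.read_camera(n); ps.append(p.astype(float)); ds.append(d)
    np.save(f"{n}_{tag}.npy",np.mean(ps,0)); np.save(f"{n}_{tag}_d.npy",np.median(ds,0)); cv2.imwrite(f"pics/{n}_{tag}_full.png",np.mean(ps,0)[:,:,::-1])
    u,v=proj(n,(.53,.06,.03)).astype(int); a=np.mean(ps,0)[max(0,v-25):v+25,max(0,u-32):u+32,::-1]; cv2.imwrite(f"pics/{n}_{tag}.png",cv2.resize(a,None,fx=12,fy=12,interpolation=cv2.INTER_CUBIC))
print(bot.read_state()["time"])
for n in ("scene","top"):
    C=cloud(n,np.load(f"{n}_{tag}_d.npy")); 
    for r in cams.regions_of(n,"mould_center"):
        X=C[r["mask"]]
        if abs(X[:,1].mean()-.07)>.05: continue
        Y=X[(X[:,2]>.055)&(X[:,2]<.09)]; rc=cv2.minAreaRect(Y[:,:2].astype(np.float32)); print(n,len(Y),np.round(rc[0],4),np.round(rc[1],4),rc[2],"topz",np.percentile(Y[:,2],[50,95]).round(4))
        a=np.deg2rad(-6.76); dx,dy=np.array(rc[0])-[.5204,.0564]; print(" stand xy",np.cos(a)*dx+np.sin(a)*dy,-np.sin(a)*dx+np.cos(a)*dy)
E
python3 meas.py m1
```

```text
24.85
scene 304 [0.5245 0.0744] [0.0413 0.0406] 82.7065200805664 topz [0.0661 0.0734]
 stand xy 0.0019233200516436872 0.018336084912380556
top 75 [0.5228 0.0742] [0.0405 0.0411] 83.47367858886719 topz [0.0727 0.0756]
 stand xy 0.0003387016556815007 0.017941454489723688[ WARN:0@9.331] global loadsave.cpp:1063 imwrite_ Unsupported depth image for selected encoder is fallbacked to CV_8U.
```

View pics/top_m1.png

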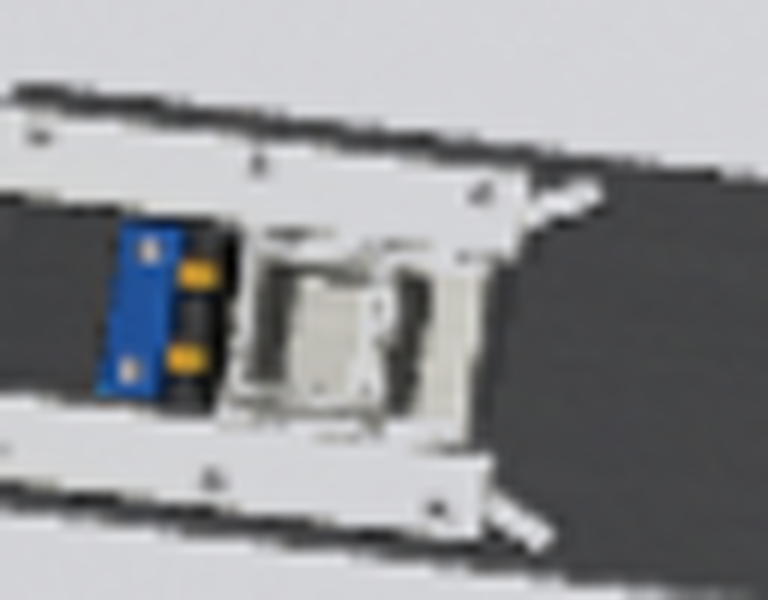

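View pics/scene_m1.png

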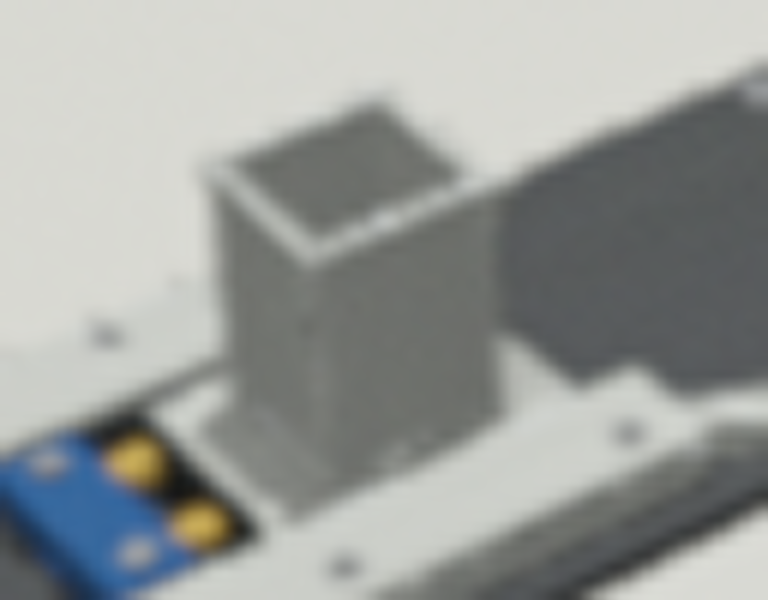

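The top view shows the mould square in the channel, its foot's front edge (about (232,320)) at the black pad. Next I compare edge profiles along the channel before and after.

Run:
```python
from fit import *
s0=np.array([.5204,.0564,np.deg2rad(-6.76)])
def prof(n,img,xs,ys,z):
    K,R,t=cal(n); acc=[]
    for x in xs:
        X=P(s0,np.c_[np.full(len(ys),x),ys,np.full(len(ys),z)]); c=(X@R.T+t)@K.T; uv=c[:,:2]/c[:,2:]
        acc.append(map_coordinates(img,[uv[:,1],uv[:,0]],order=1))
    return np.mean(acc,0)
ys=np.arange(.03,.09,.002)
for n in ("top","scene"):
    a=cv2.imread(f"pics/{n}0.png")[:,:,::-1].astype(float); b=np.load(f"{n}_m1.npy")
    for nm,xs in (("mid",np.linspace(-.004,.004,7)),("out",np.r_[np.linspace(-.021,-.018,4),np.linspace(.018,.021,4)])):
        for ch in (0,2):
            print(n,nm,"RGB"[ch]); 
            for lab,im in (("0",a),("1",b)): print("  ",lab,prof(n,im[:,:,ch],xs,ys,.022).round().astype(int).tolist())
print((ys*1e3).round().astype(int).tolist())
```

```text
top mid R
   0 [65, 64, 63, 63, 63, 62, 61, 60, 52, 39, 19, 17, 25, 37, 50, 60, 58, 47, 31, 19, 26, 31, 31, 31, 31, 31, 32, 35, 45, 58]
   1 [191, 178, 152, 95, 62, 60, 73, 96, 151, 180, 135, 81, 29, 28, 37, 56, 60, 51, 33, 17, 27, 33, 33, 33, 33, 33, 33, 37, 48, 64]
top mid B
   0 [67, 66, 65, 66, 66, 64, 63, 61, 54, 41, 20, 17, 24, 37, 51, 60, 59, 51, 59, 78, 123, 148, 146, 145, 144, 144, 138, 123, 93, 65]
   1 [182, 169, 144, 90, 58, 56, 70, 94, 151, 179, 131, 77, 27, 27, 37, 56, 62, 56, 64, 82, 131, 157, 154, 153, 152, 150, 145, 129, 99, 70]
top out R
   0 [63, 63, 62, 62, 63, 62, 62, 60, 53, 43, 26, 23, 28, 39, 53, 62, 60, 51, 36, 23, 29, 43, 63, 95, 114, 76, 39, 35, 44, 57]
   1 [160, 157, 151, 143, 133, 132, 139, 150, 161, 165, 152, 92, 33, 32, 43, 57, 61, 53, 37, 24, 30, 45, 66, 99, 120, 81, 42, 37, 47, 60]
top out B
   0 [66, 66, 65, 65, 66, 65, 65, 63, 56, 44, 27, 23, 27, 37, 49, 57, 56, 50, 57, 76, 121, 143, 137, 146, 153, 141, 134, 127, 95, 66]
   1 [156, 154, 148, 139, 129, 128, 135, 146, 158, 163, 151, 91, 31, 30, 39, 53, 57, 51, 59, 80, 127, 150, 144, 153, 162, 150, 14
[... 588 characters left out ...]
9]
scene out R
   0 [64, 64, 65, 64, 63, 62, 60, 61, 63, 63, 60, 52, 46, 51, 64, 78, 90, 90, 85, 78, 69, 70, 89, 104, 101, 81, 61, 51, 42, 36]
   1 [115, 114, 117, 124, 135, 147, 156, 158, 158, 163, 172, 172, 141, 89, 61, 69, 89, 96, 93, 86, 75, 76, 97, 112, 109, 88, 67, 55, 46, 40]
scene out B
   0 [68, 67, 67, 66, 65, 65, 64, 63, 65, 65, 62, 54, 44, 40, 39, 42, 50, 51, 65, 99, 129, 142, 142, 141, 140, 139, 143, 138, 116, 87]
   1 [113, 112, 114, 122, 133, 145, 153, 156, 156, 161, 170, 170, 139, 88, 51, 44, 49, 57, 73, 107, 139, 152, 153, 151, 149, 149, 153, 148, 126, 95]
[30, 32, 34, 36, 38, 40, 42, 44, 46, 48, 50, 52, 54, 56, 58, 60, 62, 64, 66, 68, 70, 72, 74, 76, 78, 80, 82, 84, 86, 88]
```

Run:
```python
from fit import *
s0=np.array([.5204,.0564,np.deg2rad(-6.76)])
n="scene"; K,R,t=cal(n); u0,v0=proj(n,(.53,.08,.03)).astype(int)
ys=np.arange(.044,.075,.001)
m=np.load("scene_m1.npy")[:,:,::-1]
i0=cv2.imread("pics/scene0.png").astype(float)
def crop(a): return cv2.resize(a[v0-25:v0+25,u0-32:u0+32].round().clip(0,255).astype(np.uint8),None,fx=12,fy=12,interpolation=cv2.INTER_CUBIC)
I={"free":crop(i0),"g5":cv2.imread("pics/scene_g5.png"),"g6":cv2.imread("pics/scene_g6.png"),"g7":cv2.imread("pics/scene_g7.png"),"m1":crop(m)}
for nm,xs in (("mid",np.linspace(-.004,.004,9)),("out",np.linspace(.017,.022,6)),("outL",np.linspace(-.02,-.017,6))):
  print(nm)
  for k,a in I.items():
    acc=[]
    for x in xs:
        X=P(s0,np.c_[np.full(len(ys),x),ys,np.full(len(ys),.022)]); c=(X@R.T+t)@K.T; uv=c[:,:2]/c[:,2:]
        acc.append(map_coordinates(a.astype(float).mean(2),[(uv[:,1]-(v0-25)+.5)*12-.5,(uv[:,0]-(u0-32)+.5)*12-.5],order=1))
    print("  ",k,np.mean(acc,0).round().astype(int).tolist())
print((ys*1e3).round().astype(int).tolist())
```

```text
mid
   free [84, 83, 83, 83, 84, 83, 79, 72, 64, 57, 50, 41, 32, 27, 27, 30, 36, 43, 50, 55, 60, 65, 70, 77, 83, 89, 94, 96, 96, 95, 95]
   g5 [132, 134, 134, 134, 134, 132, 125, 112, 94, 74, 54, 36, 25, 23, 29, 36, 41, 45, 50, 54, 58, 60, 62, 63, 62, 62, 64, 63, 62, 62, 63]
   g6 [104, 106, 111, 118, 125, 130, 132, 131, 124, 111, 92, 72, 52, 36, 25, 22, 24, 30, 38, 47, 54, 58, 61, 64, 65, 64, 62, 60, 60, 60, 60]
   g7 [132, 133, 133, 133, 133, 132, 131, 130, 124, 111, 93, 71, 50, 34, 25, 23, 28, 36, 43, 48, 53, 58, 61, 63, 65, 65, 64, 61, 60, 60, 61]
   m1 [131, 131, 131, 133, 137, 146, 157, 168, 174, 169, 152, 125, 93, 63, 42, 33, 33, 38, 44, 52, 59, 66, 74, 82, 90, 97, 102, 104, 105, 105, 105]
out
   free [40, 39, 40, 43, 45, 44, 43, 41, 41, 43, 45, 46, 45, 43, 40, 39, 41, 43, 44, 43, 43, 45, 50, 57, 66, 77, 89, 99, 107, 115, 124]
   g5 [116, 118, 121, 125, 125, 121, 114, 103, 88, 71, 55, 46, 41, 38, 37, 41, 45, 45, 45, 45, 46, 47, 48, 52, 57, 62, 65, 71, 80, 88, 94]
   g6 [126, 124, 121, 120, 119, 120, 120, 118, 111, 100, 85, 69, 53, 42, 38, 38, 40, 42, 45, 46, 45, 44, 46, 49, 53
[... 469 characters left out ...]
  g5 [133, 133, 133, 133, 131, 129, 123, 111, 92, 68, 45, 32, 32, 42, 57, 71, 81, 88, 91, 90, 90, 89, 87, 86, 83, 78, 70, 64, 65, 69, 74]
   g6 [131, 131, 131, 132, 133, 134, 132, 129, 122, 109, 89, 68, 48, 33, 30, 40, 57, 71, 82, 87, 91, 92, 91, 89, 84, 77, 71, 67, 65, 68, 73]
   g7 [131, 133, 132, 131, 131, 132, 133, 130, 123, 111, 91, 68, 46, 33, 33, 41, 53, 67, 80, 88, 90, 90, 90, 88, 83, 76, 70, 66, 66, 68, 72]
   m1 [128, 129, 132, 137, 146, 159, 173, 184, 186, 175, 152, 120, 86, 58, 49, 56, 73, 92, 107, 115, 119, 119, 119, 121, 121, 119, 114, 111, 111, 112, 117]
[44, 45, 46, 47, 48, 49, 50, 51, 52, 53, 54, 55, 56, 57, 58, 59, 60, 61, 62, 63, 64, 65, 66, 67, 68, 69, 70, 71, 72, 73, 74]
```

The sub-pixel comparison puts the pad edge about 1.9–2.0 mm further in than when free. The position is the same held and after release, so I'm handing in.

Run:
```python
from h import *
for l in ("candle_jar","tin_closed_a"):
    cams.read_camera("top"); print(l,[(round(r["conf"],2),np.round(w("top",r["xyz"]),3).tolist()) for r in cams.mark_of("top",l)])
s=bot.read_state(); print(s["time"],s["wrist_force"])
print(bot.finish_job())
```

```text
candle_jar [(0.85, [0.781, 0.046, 0.004]), (0.71, [0.524, 0.109, 0.005])]
tin_closed_a [(0.65, [0.467, -0.462, -0.001])]
25.15 [-0.13655077  0.33512362 -0.66004567]
the job is handed in; nothing more can be done
None
```

The mould is standing in the channel under both lips, pressing the stop in by about 2 mm. The job was handed in at about 25 s; no verdict is reported.

I gripped the silver mould by its upper tube, squared it to the stand and set it down in the open mouth. I then slid it under the lips and felt the stop at about −4 to −5 N. I pushed on to −11 N, which is about 2 mm by force and 2.1 mm by TCP travel. Then I pressed it lightly onto the plate, released it and moved the arm clear.

**Last checks:**
- **Stop:** comparing pad edges in the scene camera puts the pad 1.8–2.0 mm in, the same while held and after release.
- **Mould pose:** the top camera puts it 0.3 mm off the channel's middle line, square to the channel, with its top rim at about 73 mm.
- **Bystanders:** the candle jar and the brown tin are within 2 mm of where they started.

**Where checks disagreed:**
- The scene camera's depth puts the mould 1.9 mm off the middle line; the channel's walls allow only about 1.5 mm.
- Cruder comparisons with the first, differently lit pictures gave anywhere from 1.0 to 2.8 mm of stop travel. I trusted the comparison of later pictures instead.
- The TCP sprang 2.2 mm forward as the jaws opened; the pictures show no movement of the mould from that.

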